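Put the samples and the calibration weight away

ROBOT

A 6-joint arm with a two-finger parallel gripper is mounted at the origin on the work surface. World frame = base frame: x ahead of the robot, y to its left, z up, the work surface at z = 0. Lengths are in m, angles in degrees, forces in N, time in s.
With the tool pointing down it reaches from about 0.325 to 0.85 m from the base axis. Payload 15.5 kg.
Tool frame: the origin (TCP) lies midway between the tips of the shut fingers; the grasp point (between the pads) lies 19 mm behind it; z points along the fingers, y is the line along which they close (so a half turn about z gives the same grasp; the last joint's range is limited). The gripper opens to 91 mm and grips with 3 to 60 N. Pads are 32 mm wide; open, the fingers measure 118 mm over their backs; the gripper's body (76 mm by 178 mm) begins 60 mm behind the grasp point.
Start: joints at [63.34, 28.281, 77.091, -0, 74.628, -5.472], TCP at [0.226, 0.583, 0.214] pointing down, gripper open.
Joint ranges: [-166.48, 166.48], [-47.26, 123.95], [12.59, 153.08], [-70.14, 250.14], [6.76, 159.57], [-176.63, 176.63]. Speed limits (degrees/s): [108.29, 108.29, 147.25, 172.46, 172.46, 172.46].

INTERFACE

Orientations are given as a 3x3 rotation matrix whose columns are the frame's x, y, z axes.
In Python, from bench import ctrl gives the robot as it stands. The module is installed in compiled form; this text tells all that it offers. Calls block until the motion is done:
- ctrl.goto(position, orientation): joint-space move of the TCP to a pose.
- ctrl.move_l(position, vel=0.15, ori=None, contact_N=None): straight line of the TCP; ori=None keeps the orientation; vel is the mean speed in m/s. With contact_N (N) it stops when the force on the tool has changed by that much, and returns True; else False.
- ctrl.movej(angles): joint-space move.
- ctrl.command_gripper(opening): opening from 0.0 (shut) to 1.0 (fully open); the grip force is fixed at half the most; returns when the fingers have stopped.
- ctrl.sleep(seconds).
- ctrl.ik(position, orientation): joint angles nearest the present ones, or None.
- ctrl.read_camera(name): name is "side" or "top"; returns the picture (420x560x3 uint8, blue, green, red); there is no depth.
- ctrl.camera_params(name): a dict with "fx", "fy", "cx", "cy" (pixels), "D" ([k1, k2, p1, p2, k3] as OpenCV has them; the pictures are not rectified), "pose" (4x4, takes a point from camera to world coordinates). Camera axes: x right, y up, looking along -z (the intrinsics and any distortion apply to the point x, -y, -z); pixel columns grow to the right and rows downward; lengths in m; the calibration is good to about 2 mm. A picture is of the moment at which its call begins. camera_params takes no time and is no camera call.
A pose or a line that the arm cannot do raises ctrl.MotionError and nothing moves.
- ctrl.sign_off(): hands the job in; it is judged then, once.
Readings, each from a call of its own:
- ctrl.current_t(): time.
- ctrl.current_q(): joint angles.
- ctrl.current_dq(): joint speeds.
- ctrl.current_effort(): joint torques, N m.
- ctrl.current_tool_pos(): TCP position.
- ctrl.current_eef_rot(): TCP orientation.
- ctrl.current_contact_force(): force on the tool from outside, world axes, zero at the start.
- ctrl.current_wrist_torque(): the same for the moment, N m.
- ctrl.current_grip_width(): opening from 0.0 (shut) to 1.0 (fully open).
- ctrl.current_grasp_force(): force on a finger pad.
Only numpy, scipy, OpenCV 4.12 (cv2) and the standard library are available. Lean on these libraries where they do the work, as an engineer would, in place of code of your own. Each camera call takes 0.05 s, during which the arm holds its last target. There are 200 camera calls.

TASK

Tidy up the bench after the measuring run: stand the two amber vials upright in the divided white rack, one in each bay, put the two squat white sample cups flat side by side in the shallow aluminium tray, not one on the other, and stand the steel calibration weight upright in the small wooden case. Set the glass vials down, do not drop them, and leave the beaker and the timer where they are.

Things in the scene. Friction and masses are not known exactly. Their poses are not given: they have to be found in the camera images.
- vial1: One of two like upright sample vials: amber glass cylinder 26 mm diameter and 40 mm high with a white screw cap (24 mm diameter, 16 mm high) on top; 56 mm high in all, about 35 g. Origin: centre of its underside, z axis up along the vial.
- vial2: The other upright sample vial, the same as vial1. Origin: centre of its underside, z axis up.
- cup1: One of two like closed sample cups: squat white plastic cylinder 44 mm diameter, 34 mm high, with a grey ring and a dark film window on top, about 50 g. Origin: centre of its underside, z axis up.
- cup2: The other closed sample cup, the same as cup1. Origin: centre of its underside, z axis up.
- weight: Polished steel calibration weight: cylinder 30 mm diameter and 34 mm high with a knob (16 mm diameter) on a thin neck on top, 48 mm high in all, about 200 g. Origin: centre of its underside, z axis up.
- vial_rack: Vial rack, fixed to the bench: white plastic open box 62 mm (its x) by 120 mm (its y), 22 mm high, walls and floor 4 mm, one cross wall in the middle that divides it into two like bays, about 54 mm square each, side by side along its y axis. Origin: centre of its underside, z up; the bays' centres lie at y = +29 mm and y = -29 mm, x = 0.
- cup_tray: Cup tray, fixed to the bench: shallow undivided grey aluminium tray 88 mm (its x) by 148 mm (its y), 12 mm high, walls and floor 3 mm. Origin: centre of its underside, z up. Two cups fit side by side along its y axis, for instance centred at y = +35 mm and y = -35 mm, x = 0.
- weight_case: Weight case, fixed to the bench: small square wooden open box 72 by 72 mm, 16 mm high, walls and floor 6 mm (60 mm square inside). Origin: centre of its underside, z up.
- beaker: Bystander: empty glass beaker, a loose open cup 54 mm diameter at the rim, 58 mm high, about 60 g, standing among the samples. Origin: centre of its underside. To be left where it is.
- timer: Bystander: loose flat grey bench timer, 60 x 60 x 18 mm, with a small screen and three black keys, about 90 g. Origin: centre of its underside. To be left where it is. (Nothing else stands among these things; a keyboard, jars, a box of pipette tips and a spatula stand along the far edge of the bench, from 0.73 m ahead of the robot's base on, up to 100 mm high, and two large instruments, up to 170 mm high, at the sides, more than 0.5 m to the left and right of the base.)
There are look-alikes about, which are no part of the job. Leave any green or purple look-alike of the vial_rack alone.

How it is judged (in metres and radians):
At the end, for the whole second after the job is handed in: Each vial stands in its own rack bay (centre within 17 mm of the bay's centre along each side), both cups stand on the tray's floor inside its walls, the weight stands in the case (within 17 mm of its centre along each side); all on the floor, upright to 0.12 rad, at rest (((x of vial1 in the frame of vial_rack between -0.017 and 0.017 m and y of vial1 in the frame of vial_rack between 0.012 and 0.046 m and z of vial1 in the frame of vial_rack between 0 and 0.009 m and x of vial2 in the frame of vial_rack between -0.017 and 0.017 m and y of vial2 in the frame of vial_rack between -0.046 and -0.012 m and z of vial2 in the frame of vial_rack between 0 and 0.009 m) or (x of vial1 in the frame of vial_rack between -0.017 and 0.017 m and y of vial1 in the frame of vial_rack between -0.046 and -0.012 m and z of vial1 in the frame of vial_rack between 0 and 0.009 m and x of vial2 in the frame of vial_rack between -0.017 and 0.017 m and y of vial2 in the frame of vial_rack between 0.012 and 0.046 m and z of vial2 in the frame of vial_rack between 0 and 0.009 m)) and x of cup1 in the frame of cup_tray between -0.022 and 0.022 m and y of cup1 in the frame of cup_tray between -0.052 and 0.052 m and z of cup1 in the frame of cup_tray between 0 and 0.008 m and x of cup2 in the frame of cup_tray between -0.022 and 0.022 m and y of cup2 in the frame of cup_tray between -0.052 and 0.052 m and z of cup2 in the frame of cup_tray between 0 and 0.008 m and x of weight in the frame of weight_case between -0.017 and 0.017 m and y of weight in the frame of weight_case between -0.017 and 0.017 m and z of weight in the frame of weight_case between 0 and 0.011 m and angle between each of vial1, vial2, cup1, cup2, weight's own z axis and vertical below 0.12 rad and linear speed of each of vial1, vial2, cup1, cup2, weight below 0.02 m/s); the robot touches nothing.
It fails at once if the beaker or the timer is shifted by more than 25 mm or tipped over (distance of any of beaker, timer from where it was at the start of the episode above 0.025 m or angle between any of beaker, timer's own z axis and vertical above 0.5 rad).
It fails at once if vial1 is dropped into the rack (it comes down on the rack's floor faster than 0.7 m/s, a fall of about 25 mm or more) (x of vial1 in the frame of vial_rack between -0.035 and 0.035 m and y of vial1 in the frame of vial_rack between -0.062 and 0.062 m and z of vial1 in the frame of vial_rack between 0 and 0.03 m and linear speed of vial1 above 0.7 m/s).
It fails at once if vial2 is dropped into the rack (it comes down on the rack's floor faster than 0.7 m/s, a fall of about 25 mm or more) (x of vial2 in the frame of vial_rack between -0.035 and 0.035 m and y of vial2 in the frame of vial_rack between -0.062 and 0.062 m and z of vial2 in the frame of vial_rack between 0 and 0.03 m and linear speed of vial2 above 0.7 m/s).
It also fails if it takes over 120 s, if anything falls off the work surface, if the arm or the gripper's body presses on something with over 40 N, if the wrist force passes 120 N, or if a joint passes its speed limit or range.

## Working session

There is one attempt and no reset: what is moved stays moved. The work goes in short steps, each a Python script; the robot and the scene stay as the last script left them, time stands still between calls to the robot, and variables do not carry over. Pictures are saved under pics/ and viewed, at most 14 in all, crops included, and the job is handed in when it is done.

```bash
mkdir -p pics
python3 - <<'E'
from bench import ctrl
import cv2,numpy as np
for n in("top","side"):
    cv2.imwrite(f"pics/{n}0.png",cv2.resize(ctrl.read_camera(n),(800,600),interpolation=cv2.INTER_CUBIC))
    p=ctrl.camera_params(n);print(n,p)
E
```

```text
top {'fx': 462.070805101757, 'fy': 462.070805101757, 'cx': 275.12117962316324, 'cy': 207.20120556754568, 'D': array([0.00785283, 0.        , 0.        , 0.        , 0.        ]), 'pose': array([[ 0.02140013,  0.98551445, -0.16823585,  0.28716971],
       [-0.9996094 ,  0.01806624, -0.02132264, -0.06409404],
       [-0.01797438,  0.16862645,  0.98551613,  1.04646988],
       [ 0.        ,  0.        ,  0.        ,  1.        ]])}
side {'fx': 402.70524704066315, 'fy': 402.70524704066315, 'cx': 279.5303355644885, 'cy': 207.07721362247577, 'D': array([0.00698312, 0.        , 0.        , 0.        , 0.        ]), 'pose': array([[-0.91917884,  0.31314904, -0.23884711,  0.26989125],
       [-0.3936836 , -0.71345204,  0.57965456,  0.41320847],
       [ 0.01111231,  0.6268364 ,  0.77907166,  0.69661878],
       [ 0.        ,  0.        ,  0.        ,  1.        ]])}
```

View pics/top0.png

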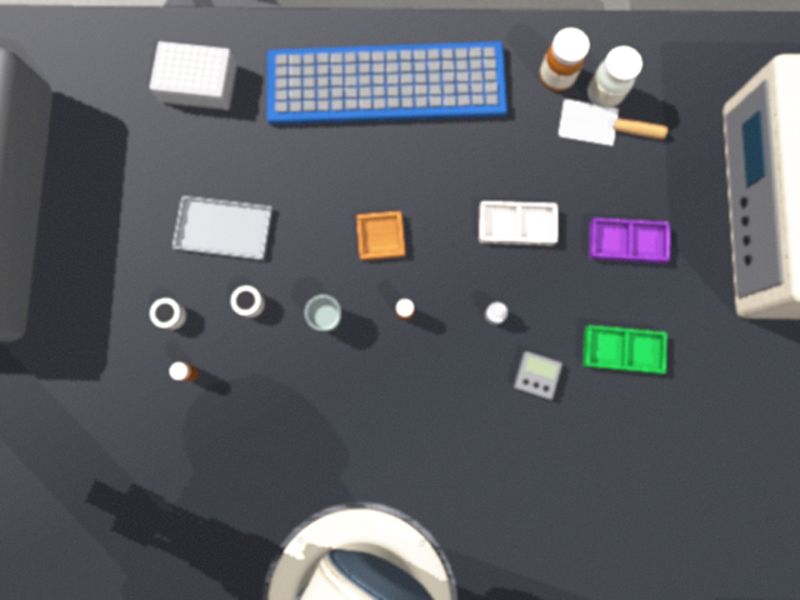

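View pics/side0.png

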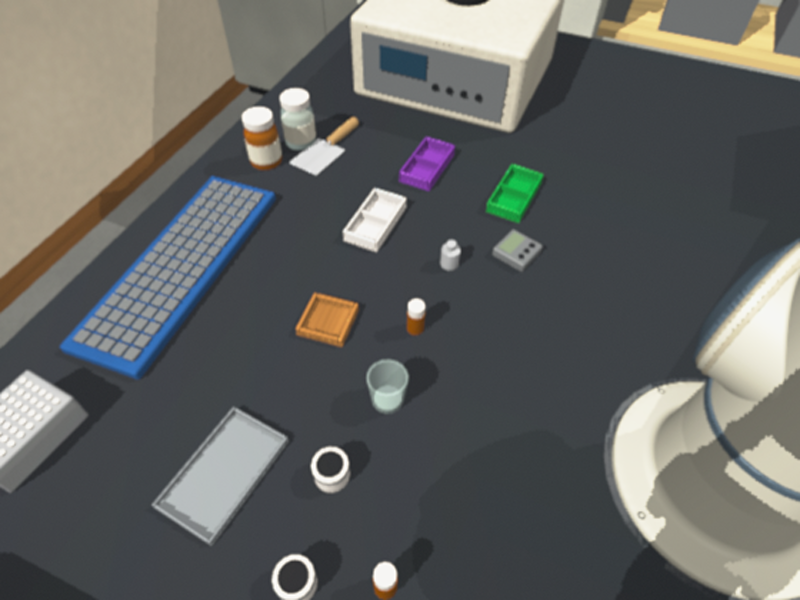

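Top view (800x600): tray (223,228), case (381,235), white rack (518,222), cups (167,313) and (247,301), vials (180,371) and (405,308), weight (497,313), beaker (322,313), timer (538,375). All of them are upright. I'll enlarge these areas to measure them.

Run:
```python
import cv2
from bench import ctrl
im=ctrl.read_camera("top"); cv2.imwrite("pics/raw_top.png",im)
for n,c in(("L",95),("R",265)):
    a=cv2.resize(im[130:280,c:c+200],(800,600),interpolation=cv2.INTER_CUBIC)
    cv2.imwrite(f"pics/top{n}.png",a)
```

```text
(no output)
```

View pics/topL.png

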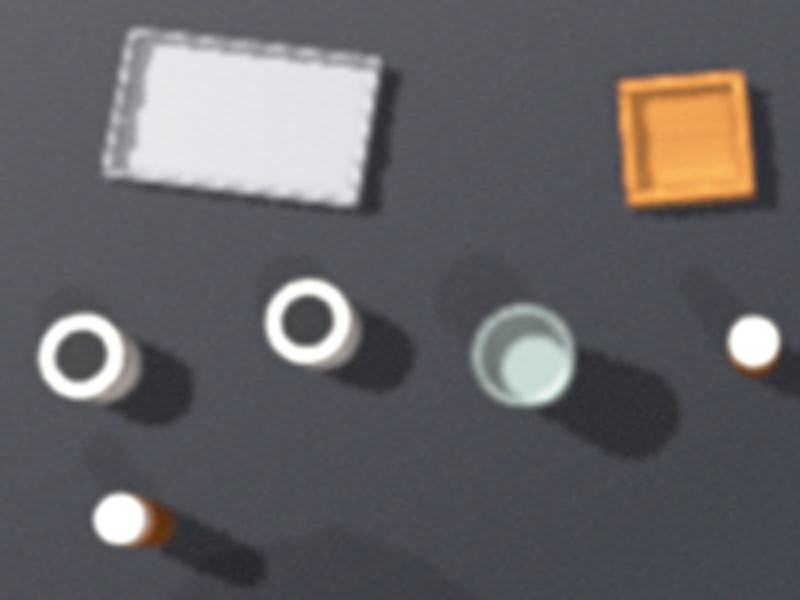

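View pics/topR.png

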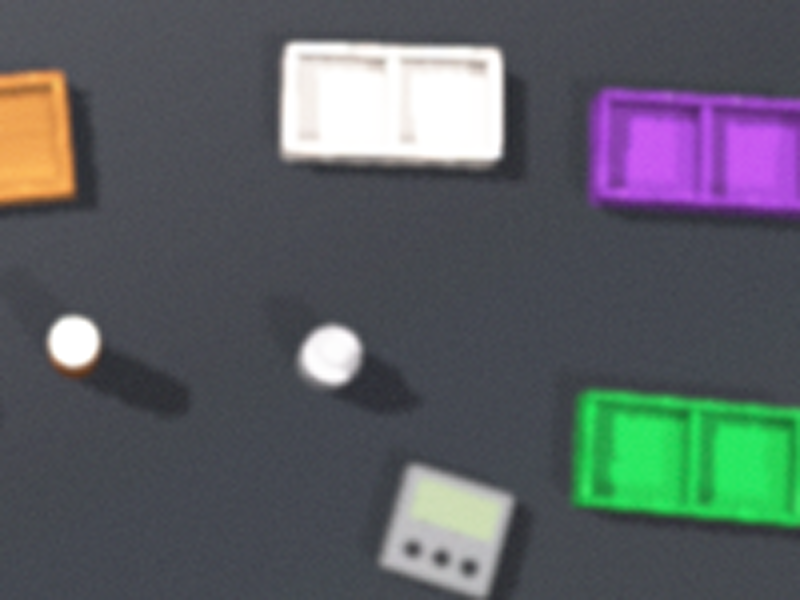

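Left crop: tray corners (130,28), (382,58), (358,207), (104,178); case (617,80), (744,70), (756,197), (628,208); cups (83,356) and (309,322); vial cap (121,519). Right crop: rack (285,42), (502,47), (502,163), (282,160); vial cap (74,341); weight (331,356). I'll compute positions and check them by reprojecting into both views.

```bash
cat > h.py <<'E'
from bench import ctrl
import numpy as np, cv2
def K(p): return np.array([[p['fx'],0,p['cx']],[0,p['fy'],p['cy']],[0,0,1.]])
def world(n,uv,z):
    p=ctrl.camera_params(n)
    x,y=cv2.undistortPoints(np.array([[uv]],float),K(p),p['D'])[0,0]
    T=p['pose']; d=T[:3,:3]@[x,-y,-1]; o=T[:3,3]
    return o+d*(z-o[2])/d[2]
def pix(n,P):
    p=ctrl.camera_params(n); T=p['pose']
    c=(np.asarray(P,float)-T[:3,3])@T[:3,:3]*[1,-1,-1]
    return cv2.projectPoints(c,np.zeros(3),np.zeros(3),K(p),p['D'])[0][:,0]
def circ(c,d,z):
    a=np.linspace(0,2*np.pi,40); return np.c_[c[0]+d/2*np.cos(a),c[1]+d/2*np.sin(a),0*a+z]
def rect(c,yaw,lx,ly,z):
    s=np.array([[1,1],[-1,1],[-1,-1],[1,-1],[1,1]])/2*[lx,ly]
    R=np.array([[np.cos(yaw),-np.sin(yaw)],[np.sin(yaw),np.cos(yaw)]])
    return np.c_[s@R.T+c[:2],np.full(5,z)]
SH={'vA':[(26,0),(24,.056)],'vB':[(26,0),(24,.056)],'c1':[(44,0),(44,.034)],'c2':[(44,0),(44,.034)],'w':[(30,0),(30,.034),(16,.048)]}
BX={'rack':(.062,.12,.022),'tray':(.088,.148,.012),'case':(.072,.072,.016)}
def overlay(n,obj,box,im,s=4):
    im=cv2.resize(im,None,fx=s,fy=s,interpolation=cv2.INTER_CUBIC)
    L=[circ(c,d/1000,z) for k,c in obj.items() for d,z in SH[k]]+[rect(c,c[2],*BX[k][:2],z) for k,c in box.items() for z in (0,BX[k][2])]
    for l in L: cv2.polylines(im,[np.int32((pix(n,l)+.5)*s-.5)],False,(0,0,255),1)
    return im
E
cat > m.py <<'E'
from h import *; import json
o=lambda u,off:((u[0]+.5)/4-.5+off,(u[1]+.5)/4-.5+130)
obj={k:list(world('top',o(u,f),z)[:2]) for k,u,f,z in [('vA',(121,519),95,.056),('vB',(74,341),265,.056),('c1',(83,356),95,.034),('c2',(309,322),95,.034),('w',(331,356),265,.022)]}
box={}
for k,f,cs in [('tray',95,[(130,28),(382,58),(358,207),(104,178)]),('case',95,[(617,80),(744,70),(756,197),(628,208)]),('rack',265,[(285,42),(502,47),(502,163),(282,160)])]:
    P=np.array([world('top',o(c,f),BX[k][2])[:2] for c in cs])
    e=(P[0]-P[1]+P[3]-P[2])  # +y direction
    box[k]=[*P.mean(0),np.arctan2(-e[0],e[1])]
    print(k,np.linalg.norm(P-np.roll(P,-1,0),axis=1).round(4))
json.dump((obj,box),open('s.json','w'))
for k,v in {**obj,**box}.items(): print(k,np.round(v,4), 'beaker' if 0 else '')
a=overlay('top',obj,box,cv2.imread('pics/raw_top.png'),3)
cv2.imwrite('pics/ovT.png',cv2.resize(a[390:840,210:1410],(800,300)))
s=overlay('side',obj,box,ctrl.read_camera('side'),4)[500:1680,340:1660]
cv2.imwrite('pics/ovS.png',cv2.resize(s,(670,600),interpolation=cv2.INTER_AREA))
E
python3 m.py
```

```text
tray [0.1499 0.0897 0.1489 0.0908]
case [0.0737 0.0756 0.0734 0.0762]
rack [0.1241 0.0685 0.1245 0.0699]
vA [0.3369 0.2771] 
vB [ 0.4397 -0.0604] 
c1 [0.4277 0.3128] 
c2 [0.4492 0.1878] 
w [ 0.4391 -0.2039] 
tray [ 0.5724  0.2387 -0.1019] 
case [ 0.563  -0.0191  0.1013] 
rack [ 0.586  -0.2396 -0.0032]
```

View pics/ovS.png

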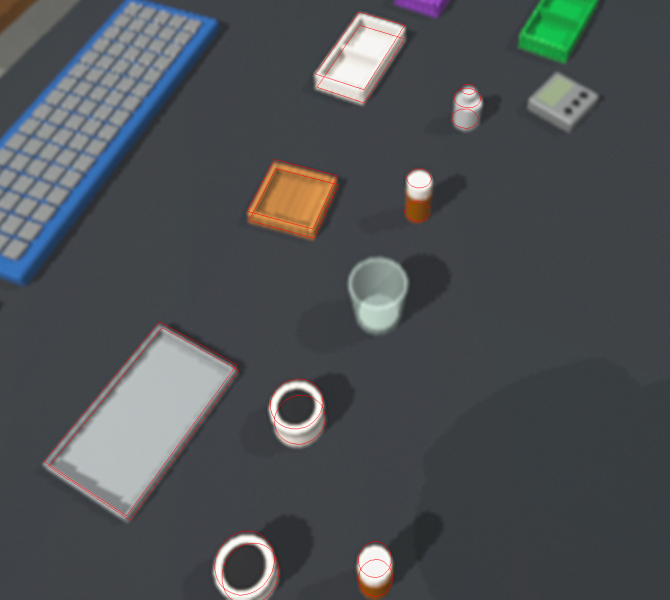

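View pics/ovT.png

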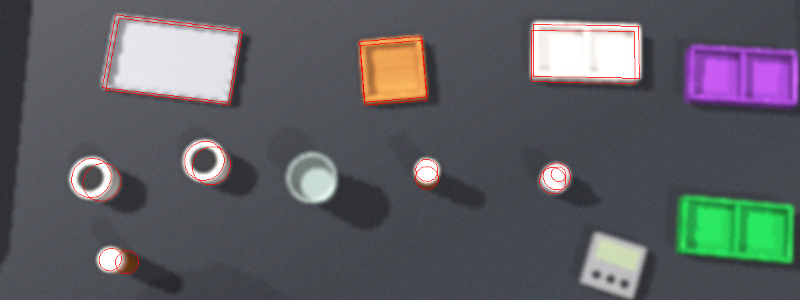

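Reprojections agree with both views to about 2 mm, so I'll start moving with the cups.

```bash
cat > pp.py <<'E'
from h import *; import json
obj,box=json.load(open('s.json')); box['rack'][0]+=.002
H=.15
def ori(yaw):  # tool down, closing line along fixture x axis
    c,s=np.cos(yaw),np.sin(yaw)
    y=np.array([c,s,0]); z=np.array([0,0,-1.]); return np.c_[np.cross(y,z),y,z]
def pick(xy,yaw,h,wopen,hi=H):
    R=ori(yaw)
    qs=[(abs(q[5]),i) for i,r in enumerate((R,R*[-1,-1,1])) if (q:=ctrl.ik([*xy,hi],r)) is not None]
    if min(qs)[1]: R=R*[-1,-1,1]
    ctrl.goto([*xy,hi],R); ctrl.command_gripper(wopen)
    hit=ctrl.move_l([*xy,h],vel=.12,contact_N=8)
    ctrl.command_gripper(0)
    print('hit',hit,'z',ctrl.current_tool_pos().round(4),'width mm',round(ctrl.current_grip_width()*91,1),'F',ctrl.current_grasp_force())
    ctrl.move_l([*xy,H],vel=.15)
    print('after lift width',round(ctrl.current_grip_width()*91,1))
def place(fix,dxy,h,floor,wopen):
    x,y,yaw=box[fix]; c,s=np.cos(yaw),np.sin(yaw)
    p=np.array([x+c*dxy[0]-s*dxy[1],y+s*dxy[0]+c*dxy[1]])
    R=ori(yaw); R0=np.array(ctrl.current_eef_rot())
    if R[:,1]@R0[:,1]<0: R=R*[-1,-1,1]
    ctrl.goto([*p,H],R); z=h+floor
    ctrl.move_l([*p,z+.015],vel=.12)
    hit=ctrl.move_l([*p,z-.001],vel=.03,contact_N=4)
    print('place hit',hit,'z',round(ctrl.current_tool_pos()[2],4),'nominal',z)
    ctrl.command_gripper(wopen); ctrl.sleep(.2)
    ctrl.move_l([*p,H],vel=.15); print('t',ctrl.current_t())
E
python3 - <<'E'
from pp import *
pick(obj['c1'],box['tray'][2],.013,.78,.21)
place('tray',(0,.035),.013,.003,.65)
pick(obj['c2'],box['tray'][2],.013,.78)
place('tray',(0,-.035),.013,.003,.65)
cv2.imwrite('pics/a1.png',ctrl.read_camera('side')[150:420,80:440])
E
```

```text
hit False z [0.4278 0.3129 0.0131] width mm 42.9 F 30.000442564487457
after lift width 43.2
place hit True z 0.0159 nominal 0.016
t 9.3833
hit False z [0.4493 0.1878 0.0131] width mm 43.2 F 30.00090390443802
after lift width 43.5
place hit True z 0.0158 nominal 0.016
t 17.2417
```

View pics/a1.png

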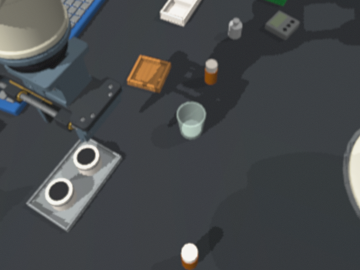

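Both cups stand flat in the tray at (88,157) and (58,192). Next come the weight and the vials.

Run:
```python
from pp import *
pick(obj['vA'],box['rack'][2],.024,.6)
place('rack',(0,.029),.024,.004,.5)
pick(obj['w'],box['case'][2],.014,.6)
place('case',(0,0),.014,.006,.5)
pick(obj['vB'],box['rack'][2],.024,.6)
place('rack',(0,-.029),.024,.004,.5)
ctrl.goto([.4,.1,.3],ori(0)*[-1,-1,1] if ctrl.current_eef_rot()[0][1]<0 else ori(0))
for i,n in enumerate(('top','side')):
    im=ctrl.read_camera(n); cv2.imwrite(f'pics/b_{n}.png',im)
```

```text
hit False z [0.337  0.2771 0.0241] width mm 24.0 F 30.001569092273712
after lift width 24.3
place hit True z 0.0279 nominal 0.028
t 26.5333
hit False z [ 0.4392 -0.2039  0.0142] width mm 28.0 F 30.00099152326584
after lift width 28.1
place hit True z 0.02 nominal 0.02
t 34.6083
hit False z [ 0.4398 -0.0604  0.0241] width mm 23.9 F 30.001460015773773
after lift width 23.8
place hit True z 0.0279 nominal 0.028
t 42.5583
```

View pics/b_top.png

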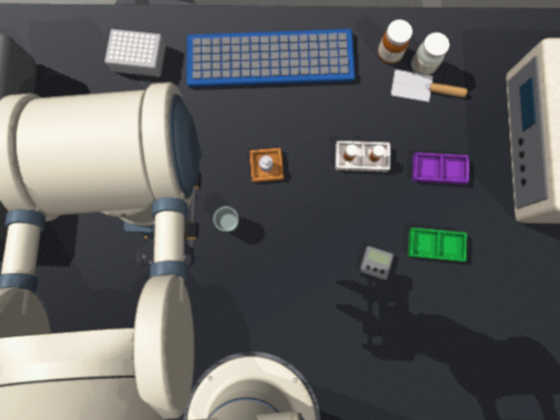

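View pics/b_side.png

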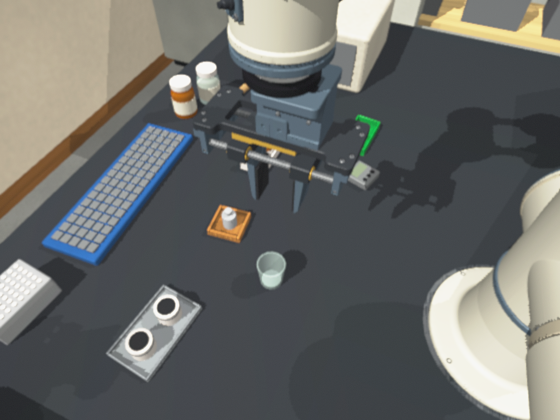

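The weight is in the case (top 267,162), both vials are in the rack (352,153 and 377,153), the cups are in the tray, and the beaker and timer haven't moved. I'll check the rack and case centring close up.

Run:
```python
from pp import *
im=cv2.imread('pics/b_top.png')
r=box['rack'];c=box['case']
o={'vA':[r[0],r[1]+.029],'vB':[r[0],r[1]-.029],'w':c[:2]}
cv2.imwrite('pics/chk.png',cv2.resize(overlay('top',o,{'rack':r,'case':c},im,8)[1000:1500,1960:3160],(800,333)))
print(np.round(ctrl.current_contact_force(),1),ctrl.current_t())
```

```text
[-0.2  0.2  0.6] 44.275
```

View pics/chk.png

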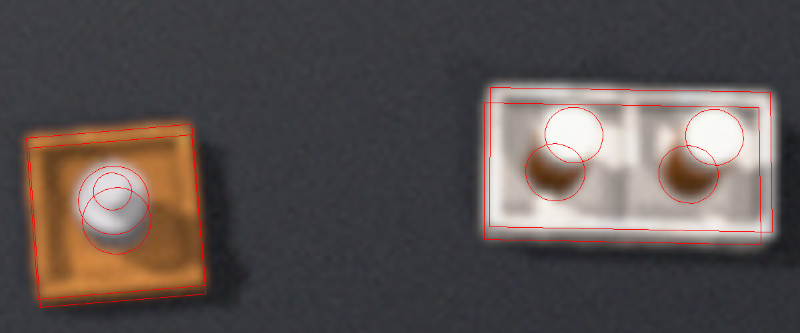

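The vials and the weight match the predicted upright, centred outlines, so I'm handing the job in.

```bash
python3 -c "
from bench import ctrl
print(ctrl.sign_off())"
```

```text
the job is handed in; nothing more can be done
None
```

The job is handed in at about 44 s of the 120 s: both vials stand in their own rack bays, both cups sit side by side in the tray, the weight stands in its case, and the beaker and timer look undisturbed in the last pictures; the hand-in returned no verdict.

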